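Check a plugged bamboo tube with the infrared thermometer

TASK

Pick up the infrared thermometer from its wooden cradle and take a reading of the glued plug in the thicker of the two mounted bamboo tubes: hold the nozzle about 7 cm in front of the plugged end (the one on the cradle's side), pointing squarely at its centre, and keep it still for two seconds without touching either tube or stand. Then lay the thermometer back in its cradle the way it lay, let go, and leave the glue bottle, hammer and bamboo cup where they are.

Things in the scene. Friction and masses are not known exactly. Their poses are not given: they have to be found in the camera images.
- thermometer: Stick-shaped infrared thermometer, 170 mm long, 0.2 kg. Origin on its axis at mid-height; x forward along its line of sight, z up (screen and button side). Grey box body 36 mm wide (y), 30 mm high (z), from x = -85 to +55 mm, then a black nozzle tapering from 30 to 22 mm diameter, to x = +85 mm. It starts level in the cradle, axis 55 mm above the bench.
- nozzle (a point): Centre of the nozzle's front face, 85 mm ahead of the thermometer's origin; axes as the thermometer's (x is the line of sight).
- cradle: Fixed wooden cradle, origin under its centre on the bench, x along its length. Base 150 x 80 x 10 mm; two saddles 14 mm long at x = -45 and +45 mm (76 mm free between, for gripping), flat seats 40 mm above the bench, leaning side lips up to 60 mm high, about 46 mm apart at the seat, wider above. The thermometer lies with its origin 55 mm over the cradle's, x along x.
- thick_tube: The thicker bamboo tube, 64 mm diameter, 180 mm long, lying level and fixed on a wooden stand (base 130 x 80 mm). Origin on the bench under the middle of the tube; the tube's axis is along x, 120 mm above the bench. The plugged end is at x = -90 mm and looks to -x, towards the side where the cradle is.
- thick_tube_end (a point): Centre of the plugged end of the thicker tube (pale wooden plug, 3 mm recessed), 120 mm above the bench; axes as thick_tube (x points into the tube, so the thermometer aims along +x).
- thin_tube: The thinner bamboo tube, 36 mm diameter, 180 mm long, fixed on a similar stand (base 130 x 60 mm), axis also 120 mm above the bench, origin and axes as for the thicker tube. Not to be read.
- glue_bottle: White glue bottle with a pointed tip, 38 mm diameter, 125 mm high, standing loose; origin at the centre of its underside. Bystander.
- hammer: Hammer lying loose on the bench, 260 mm long, along its x, origin near its middle. Bystander.
- bamboo_cup: Bamboo cup standing loose, 68 mm diameter, 85 mm high; origin at the centre of its underside. Bystander.
Things that resemble listed ones, but are neither listed nor needed, are in the scene too. What is shaped like the thick_tube but green or red is not meant. Leave any green look-alike of the thermometer alone.

How it is judged:
By the outcome, as a careful person would: the job done as asked, in the order asked, and still so for the second after the job is handed in, with the robot touching nothing.
It also fails if it takes over 45 s, if anything falls off the work surface, if the arm or the gripper's body presses on something with over 40 N, if the wrist force passes 120 N, or if a joint passes its speed limit or range.

ROBOT

A 6-joint arm with a two-finger parallel gripper is mounted at the origin on the work surface. World frame = base frame: x ahead of the robot, y to its left, z up, the work surface at z = 0. Lengths are in mm, angles in rad, forces in N, time in s.
With the tool pointing down it reaches from about 275 to 725 mm from the base axis. Payload 5.6 kg.
Tool frame: the origin (TCP) lies between the finger pads; the fingertips stand 17 mm ahead of it and the grasp point (between the pads) lies 2 mm behind it; z points along the fingers, y is the direction in which the jaws open and shut (so a half turn about z gives the same grasp; the last joint's range is limited). The gripper opens to 85 mm and grips with 20 to 120 N. Pads are 22 mm wide; open, the fingers measure 114 mm over their backs; the gripper's body (76 mm by 85 mm) begins 54 mm behind the grasp point. The pads swing forward as they close: fully open they stand 13 mm farther back than shut.
Start: joints at [1.423, 0.255, 0.108, 0, -1.424, -0.285], TCP at [230.651, 499.293, 248.283] pointing down, gripper open.
Joint ranges: [-2.95, 2.95], [-1.21, 1.97], [-1.09, 1.5], [-2.87, 1.71], [-2.94, -0.07], [-3.05, 3.05]. Speed limits (rad/s): [2.57, 2.57, 3.14, 3.14, 3.14, 3.14].

INTERFACE

Orientations are given as a rotation vector (axis times angle).
In Python, from rig import env gives the robot as it stands.
- The arm moves only by the shell command python3 -m crank 'ROWS'. ROWS is JSON, a list of rows, each an object of numbers: "tx", "ty", "tz": the shift along the tool's x, y, z in mm; "wx", "wy", "wz": the turn, a rotation vector about the tool's x, y, z in degrees; "jaw": the closure, from 0 (fully open) to 1 (shut). In form: [{"tx": .., "ty": .., "tz": .., "wx": .., "wy": .., "wz": .., "jaw": ..}, ...]. A call has 1 to 12 rows; each row is the pose to reach, as a shift and turn from the pose commanded when the call began, along the tool's axes at that moment; what a row does not reach only later rows make up. A row lasts 1/10 s, in which the tool goes at most 50 mm and 8.59 degrees, less where a joint would pass 70% of its speed; a pose out of reach is approached as far as the arm can. A call with a gripper value outside its range is refused whole. The fingers move at their own pace and stop on an object; the grip force is fixed at half the most. Time passes only in rows, so rows that repeat a pose let the fingers close. It gives the time, the measured TCP pose, the force and the opening at its end, in the units of the state.
- env.get_obs(): the state, without advancing time (a new reading comes with each control period).
- env.capture(name): name is "side" or "top"; returns a dict with "color" (420x560x3 uint8, blue, green, red), "K" (3x3 intrinsics, pixels), "distortion" ([k1, k2, p1, p2, k3] as OpenCV has them; the pictures are not rectified), "rvec" (rotation vector, rad) and "tvec" (3), from world to camera coordinates, as OpenCV has them. Camera axes: x right, y down, z forward; pixel columns grow to the right and rows downward; lengths in mm; the calibration is good to about 2 mm. A picture is of the moment at which its call begins. There is no depth.
- env.close_job(): hands the job in, once; it reports no verdict.
The state is a dict: "clock": time; "joints": joint angles; "dq": joint speeds; "joint_torque": joint torques, N m; "tool_pos": TCP position; "tcp_rot": TCP orientation; "ft_force": force on the tool from outside, world axes, zero at the start; "ft_torque": the same for the moment, N m; "gripper_width": finger opening in mm.
Only numpy, scipy, OpenCV 4.12 (cv2) and the standard library are available. Lean on these libraries where they do the work, as an engineer would, in place of code of your own. Each camera call takes 0.05 s, during which the arm holds its last target. There are 200 camera calls.

## Working session

There is one attempt and no reset: what is moved stays moved. The work goes in short steps, Python scripts to look and compute and a shell command to move; the robot and the scene stay as the last step left them, time stands still between calls to the robot, and variables do not carry over. Pictures are saved under pics/ and viewed, about 8 in all and at most 12, crops included, and the job is handed in when it is done.

```bash
mkdir -p pics; cat > h.py <<'E'
import numpy as np, cv2
from rig import env
from scipy.spatial.transform import Rotation as R
def snap(n,f):
    c=env.capture(n); cv2.imwrite(f,c["color"]); np.savez(f+".npz",**{k:np.array(c[k]) for k in("K","distortion","rvec","tvec")}); return c
def ray(f,pts,z):
    d=np.load(f+".npz"); u=cv2.undistortPoints(np.array(pts,float).reshape(-1,1,2),d["K"],d["distortion"]).reshape(-1,2)
    M=cv2.Rodrigues(d["rvec"])[0]; t=d["tvec"].reshape(3); C=-M.T@t
    z=np.broadcast_to(z,len(u)); D=np.c_[u,np.ones(len(u))]@M
    return C+D*((z-C[2])/D[:,2])[:,None]
def proj(f,P):
    d=np.load(f+".npz"); return cv2.projectPoints(np.array(P,float),d["rvec"],d["tvec"],d["K"],d["distortion"])[0].reshape(-1,2)
E
python3 - <<'E'
from h import *
for n in("top","side"):
    c=snap(n,f"pics/{n}0.png"); M=cv2.Rodrigues(np.array(c["rvec"]))[0]; print(n,-M.T@np.array(c["tvec"]).ravel(), M[2])
print(env.get_obs())
E
```

```text
top [ 286.16148696   50.92519381 1586.27997644] [ 0.16737647 -0.00365566 -0.98588628]
side [-307.37721771 -785.26375749 1193.0458915 ] [ 0.53556866  0.50408809 -0.67754071]
{'clock': 0.1, 'joints': array([ 1.42260795e+00,  2.55721489e-01,  1.07146886e-01, -4.10571414e-04,
       -1.42392862e+00, -2.84549471e-01]), 'dq': array([ 0.00070224, -0.00137302,  0.0032562 ,  0.00112609, -0.00024279,
       -0.00066147]), 'joint_torque': array([-1.90111779e-03, -3.87606239e+01,  2.38472021e+01,  5.37789255e+00,
       -3.80830941e-03,  6.28558240e-06]), 'tool_pos': array([230.45181635, 498.93649452, 247.47536214]), 'tcp_rot': array([ 3.06663081e+00, -6.74172791e-01, -4.53504812e-04]), 'ft_force': array([-0.61183083, -0.65100952,  0.33313238]), 'ft_torque': array([-0.04363622,  0.0297543 , -0.01597058]), 'gripper_width': 85.61367961257196}
```

View pics/top0.png

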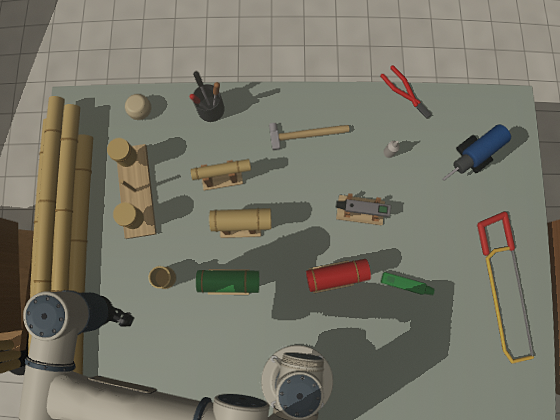

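View pics/side0.png

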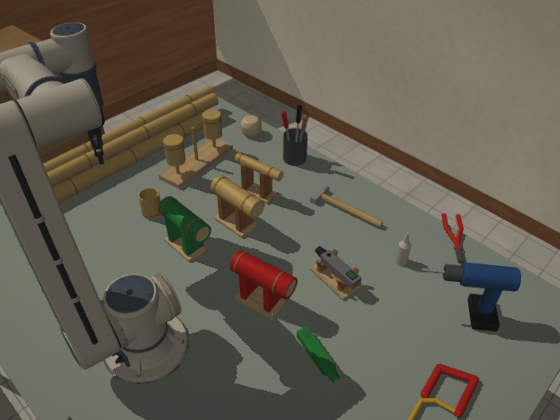

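The top view shows the cradle and thermometer near (365,208), with the nozzle pointing left. The thick tube is near (240,220) with its plugged end at about (271,219). Next I'll enlarge both.

```bash
python3 - <<'E'
from h import *
t=cv2.imread("pics/top0.png"); s=cv2.imread("pics/side0.png")
a=cv2.resize(t[180:255,200:400],None,fx=4,fy=4,interpolation=2)
b=cv2.resize(s[165:240,200:280],None,fx=3.7,fy=3.7,interpolation=2); c=cv2.resize(s[235:305,300:380],None,fx=4,fy=4,interpolation=2)
o=np.zeros((600,800,3),np.uint8); o[:300]=a; o[300:300+b.shape[0],:b.shape[1]]=b; o[300:580,400:720]=c
cv2.imwrite("pics/c1.png",o)
E
```

```text
(no output)
```

View pics/c1.png

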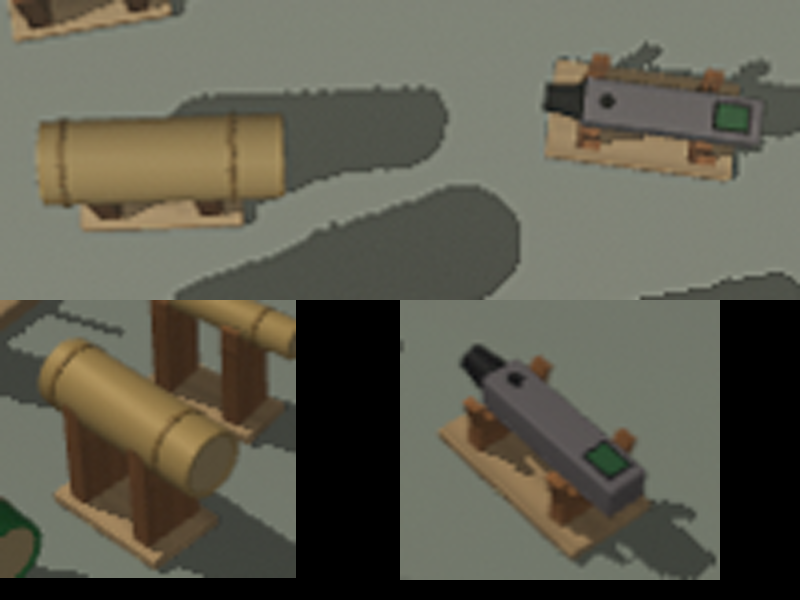

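```bash
python3 - <<'E'
from h import *
np.set_printoptions(precision=1,suppress=True)
cr=lambda p,k=4,o=(200,180),q=(0,0):(np.array(p)-q+.5)/k-.5+o
T="pics/top0.png";S="pics/side0.png"
p=ray(T,cr([(586,80),(586,124),(763,102),(757,148),(545,98)]),[70,70,70,70,55]); print(p)
f=(p[0]+p[1])/2;b=(p[2]+p[3])/2;d=f-b;print("top body f,b",f,b,np.linalg.norm(d),np.degrees(np.arctan2(d[1],d[0])),"w",np.linalg.norm(p[0]-p[1]), "origin",b+d*85/140)
# side therm: top-face corners
p=ray(S,cr([(487,385),(523,361),(644,469),(606,497),(472,365)],4,(300,235),(400,300)),[70,70,70,70,55])
f=(p[0]+p[1])/2;b=(p[2]+p[3])/2;d=f-b;print("side",f,b,p[4],np.linalg.norm(d),np.degrees(np.arctan2(d[1],d[0])),"origin",b+d*85/140)
p=ray(T,cr([(283,116),(283,196),(40,123),(38,204)]),120);print(p)
f=(p[0]+p[1])/2;b=(p[2]+p[3])/2;d=b-f;print("tube end",f,b,np.linalg.norm(d),np.degrees(np.arctan2(d[1],d[0])))
print("side end",ray(S,cr([(213,463)],3.7,(200,165),(0,300)),120))
# tube stand base near corners (z~10)
p=ray(T,cr([(82,228),(242,223)]),10);print(p,np.degrees(np.arctan2(*(p[0]-p[1])[[1,0]])))
# fit tube silhouette hull in both views
from scipy.optimize import least_squares
def model(v,f):
    e=np.array([v[0],v[1],120]);a=np.array([np.cos(v[2]),np.sin(v[2]),0]);n=np.array([-a[1],a[0],0]);th=np.linspace(0,2*np.pi,60)
    ring=32*(np.cos(th)[:,None]*n+np.sin(th)[:,None]*[0,0,1])
    return cv2.convexHull(proj(f,np.r_[e+ring,e+180*a+ring]).astype(np.float32))
pt=cr([(283,120),(283,190),(284,155),(260,115),(150,118),(70,120),(38,140),(38,185),(60,205),(150,204),(250,198)])
ps=cr([(237,455),(230,480),(205,496),(60,345),(95,342),(150,378),(200,413),(42,375),(48,395),(150,472)],3.7,(200,165),(0,300))
def res(v,w=3): 
    r=[]
    if w&1: h=model(v,T); r+=[cv2.pointPolygonTest(h,tuple(map(float,q)),True) for q in pt]
    if w&2: h=model(v,S); r+=[cv2.pointPolygonTest(h,tuple(map(float,q)),True) for q in ps]
    return r
for w in(1,2,3):
    r=least_squares(res,[f[0],f[1],np.pi/2],args=(w,),diff_step=1e-4);print(w,r.x[:2],np.degrees(r.x[2]),r.fun)
E
```

```text
[[ 556.1 -153.7   70. ]
 [ 521.6 -152.8   70. ]
 [ 538.2 -291.6   70. ]
 [ 502.2 -285.5   70. ]
 [ 544.6 -123.2   55. ]]
top body f,b [ 538.8 -153.2   70. ] [ 520.2 -288.6   70. ] 136.61558210155638 82.16896060885678 w 34.4799418493308 origin [ 531.5 -206.4   70. ]
side [ 538.3 -160.5   70. ] [ 517.8 -289.1   70. ] [ 538.3 -129.3   55. ] 130.16802709204637 80.94842874902021 origin [ 530.3 -211.    70. ]
[[520.8  79.8 120. ]
 [460.9  79.9 120. ]
 [516.2 261.2 120. ]
 [455.4 261.5 120. ]]
tube end [490.8  79.9 120. ] [485.8 261.3 120. ] 181.55411240149516 91.59067089803061
side end [[492.3  80.9 120. ]]
[[448.9 241.8  10. ]
 [452.5 114.6  10. ]] 91.65348470502472
1 [490.6  79.3] 91.51375712991214 [ 0.   0.5  0.1  0.3  0.2  0.1  0.5  0.2  0.2 -0.2  0.6]
2 [487.   78.8] 88.99405997810821 [ 0.2 -0.7  0.7  0.2  0.4 -0.1  0.  -0.   0.3 -0.1]
3 [489.4  79.1] 90.58942447447689 [ 0.2  0.5  0.2  0.   0.4  0.6  0.4  0.2 -0.3 -0.3  0.9  0.5 -0.6  0.5
  0.3 -0.1 -0.2  0.3  0.4  1.  -0.4]
```

```bash
cat >> h.py <<'E'
def go(x,y,z,yaw,p0=None,r0=None):  # yaw = thermometer heading (deg); tool x points opposite, tool z down
    o=env.get_obs(); p0=o["tool_pos"]; R0=R.from_rotvec(o["tcp_rot"])
    a=np.radians(yaw+180); X=np.array([np.cos(a),np.sin(a),0]); Z=np.array([0,0,-1.]); R1=R.from_matrix(np.c_[X,np.cross(Z,X),Z])
    print("t",np.round(R0.apply(np.array([x,y,z])-p0,inverse=True),1),"w",np.round(np.degrees((R0.inv()*R1).as_rotvec()),1),"clock",o["clock"],"pos",np.round(p0,1),"W",round(float(o["gripper_width"]),1),"F",np.round(o["ft_force"],1))
E
python3 -c "
from h import *
go(532,-206,200,82);go(532,-206,240,82)"
```

```text
t [569.4 513.4  48.4] w [ 0.1 -0.1 73.2] clock 0.1 pos [230.5 498.9 247.5] W 85.6 F [-0.6 -0.7  0.3]
t [569.4 513.5   8.4] w [ 0.1 -0.1 73.2] clock 0.1 pos [230.5 498.9 247.5] W 85.6 F [-0.6 -0.7  0.3]
```

```bash
python3 -m crank '[{"tx":569,"ty":513,"tz":8,"wz":73},{"tx":569,"ty":513,"tz":8,"wz":73},{"tx":569,"ty":513,"tz":8,"wz":73},{"tx":569,"ty":513,"tz":8,"wz":73},{"tx":569,"ty":513,"tz":8,"wz":73},{"tx":569,"ty":513,"tz":8,"wz":73},{"tx":569,"ty":513,"tz":8,"wz":73},{"tx":569,"ty":513,"tz":8,"wz":73},{"tx":569,"ty":513,"tz":8,"wz":73},{"tx":569,"ty":513,"tz":8,"wz":73},{"tx":569,"ty":513,"tz":8,"wz":73},{"tx":569,"ty":513,"tz":8,"wz":73}]'; python3 -c "
from h import *
go(532,-206,150,82)"
```

```text
t [569.4 513.3  98.4] w [ 0.1 -0.1 73.2] clock 0.1 pos [230.5 498.9 247.5] W 85.6 F [-0.6 -0.7  0.3]invalid input
```

```bash
python3 -m crank '[{"tx":569,"ty":513,"tz":8,"wx":0,"wy":0,"wz":73,"jaw":0},{"tx":569,"ty":513,"tz":8,"wx":0,"wy":0,"wz":73,"jaw":0},{"tx":569,"ty":513,"tz":8,"wx":0,"wy":0,"wz":73,"jaw":0},{"tx":569,"ty":513,"tz":8,"wx":0,"wy":0,"wz":73,"jaw":0},{"tx":569,"ty":513,"tz":8,"wx":0,"wy":0,"wz":73,"jaw":0},{"tx":569,"ty":513,"tz":8,"wx":0,"wy":0,"wz":73,"jaw":0},{"tx":569,"ty":513,"tz":8,"wx":0,"wy":0,"wz":73,"jaw":0},{"tx":569,"ty":513,"tz":8,"wx":0,"wy":0,"wz":73,"jaw":0},{"tx":569,"ty":513,"tz":8,"wx":0,"wy":0,"wz":73,"jaw":0},{"tx":569,"ty":513,"tz":8,"wx":0,"wy":0,"wz":73,"jaw":0},{"tx":569,"ty":513,"tz":8,"wx":0,"wy":0,"wz":73,"jaw":0},{"tx":569,"ty":513,"tz":8,"wx":0,"wy":0,"wz":73,"jaw":0}]'; python3 -c "
from h import *
go(532,-206,150,82)"
```

```text
clock: 1.3
tool_pos: [466.8, -54.4, 241.8]
tcp_rot: [-2.065, 2.367, 0.0]
ft_force: [1.4, 0.5, 0.9]
gripper_width: 85.5
t [141.4 -85.1  91.8] w [0.  0.  0.2] clock 1.3 pos [466.8 -54.4 241.8] W 85.5 F [1.4 0.5 0.9]
```

```bash
python3 -m crank '[{"tx":141,"ty":-85,"tz":60,"wx":0,"wy":0,"wz":0.2,"jaw":0},{"tx":141,"ty":-85,"tz":60,"wx":0,"wy":0,"wz":0.2,"jaw":0},{"tx":141,"ty":-85,"tz":60,"wx":0,"wy":0,"wz":0.2,"jaw":0},{"tx":141,"ty":-85,"tz":92,"wx":0,"wy":0,"wz":0.2,"jaw":0},{"tx":141,"ty":-85,"tz":92,"wx":0,"wy":0,"wz":0.2,"jaw":0},{"tx":141,"ty":-85,"tz":92,"wx":0,"wy":0,"wz":0.2,"jaw":0}]'; python3 - <<'E'
from h import *
go(532,-206,51,82)
t=snap("top","pics/t1.png")["color"]; s=snap("side","pics/s1.png")["color"]
o=np.zeros((600,800,3),np.uint8); o[:600,:400]=cv2.resize(t[150:270,320:400],(400,600),interpolation=2); o[:600,400:]=cv2.resize(s[200:320,300:380],(400,600),interpolation=2)
cv2.imwrite("pics/c2.png",o)
E
```

```text
clock: 1.9
tool_pos: [531.0, -203.9, 148.9]
tcp_rot: [2.058, -2.37, -0.003]
ft_force: [-0.3, 0.3, 1.1]
gripper_width: 85.4
t [ 1.9 -1.6 97.9] w [ 0.2 -0.  -0.1] clock 1.9 pos [ 531.  -203.9  148.9] W 85.4 F [-0.3  0.3  1.1]
```

View pics/c2.png

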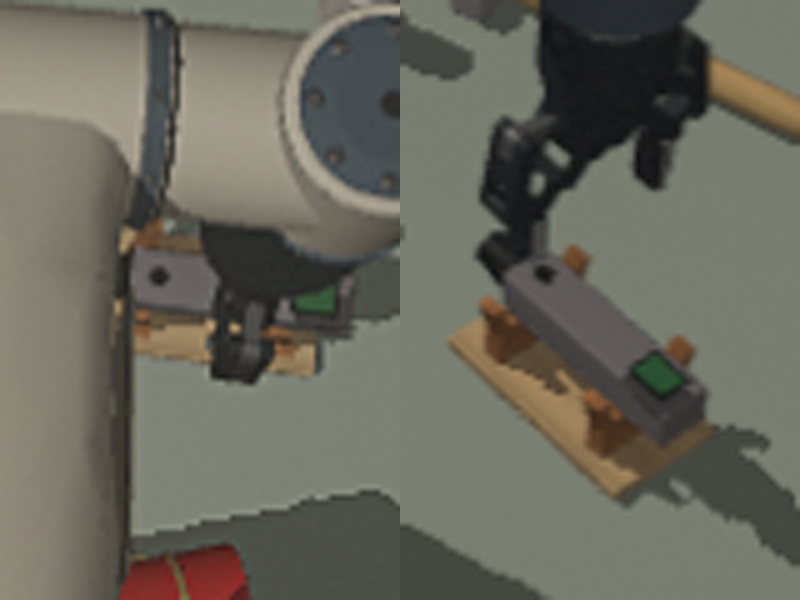

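The open gripper is above the cradle. One finger (left half, about (240,365)) lines up with the gap between the saddles, so I'm descending and closing.

```bash
python3 -m crank '[{"tx":2,"ty":-1.5,"tz":45,"wx":0,"wy":0,"wz":0,"jaw":0},{"tx":2,"ty":-1.5,"tz":80,"wx":0,"wy":0,"wz":0,"jaw":0},{"tx":2,"ty":-1.5,"tz":98,"wx":0,"wy":0,"wz":0,"jaw":0},{"tx":2,"ty":-1.5,"tz":98,"wx":0,"wy":0,"wz":0,"jaw":0},{"tx":2,"ty":-1.5,"tz":98,"wx":0,"wy":0,"wz":0,"jaw":0}]'; python3 -m crank '[{"tx":0,"ty":0,"tz":0,"wx":0,"wy":0,"wz":0,"jaw":0.4},{"tx":0,"ty":0,"tz":0,"wx":0,"wy":0,"wz":0,"jaw":0.45},{"tx":0,"ty":0,"tz":0,"wx":0,"wy":0,"wz":0,"jaw":0.5},{"tx":0,"ty":0,"tz":0,"wx":0,"wy":0,"wz":0,"jaw":0.55},{"tx":0,"ty":0,"tz":0,"wx":0,"wy":0,"wz":0,"jaw":0.6}]'
```

```text
clock: 2.5
tool_pos: [534.2, -205.3, 54.1]
tcp_rot: [-2.062, 2.368, -0.004]
ft_force: [1.1, 0.7, 0.5]
gripper_width: 85.3
clock: 3.0
tool_pos: [534.0, -205.9, 53.0]
tcp_rot: [-2.061, 2.369, -0.003]
ft_force: [-0.3, 1.0, 3.6]
gripper_width: 35.8
```

```bash
python3 -m crank '[{"tx":0,"ty":0,"tz":0,"wx":0,"wy":0,"wz":0,"jaw":1},{"tx":0,"ty":0,"tz":0,"wx":0,"wy":0,"wz":0,"jaw":1},{"tx":0,"ty":0,"tz":0,"wx":0,"wy":0,"wz":0,"jaw":1},{"tx":0,"ty":0,"tz":0,"wx":0,"wy":0,"wz":0,"jaw":1}]'; python3 -c "
from h import *
o=env.get_obs(); print(R.from_rotvec(o['tcp_rot']).as_matrix().round(4))
go(o['tool_pos'][0],o['tool_pos'][1],153,82)"
```

```text
clock: 3.4
tool_pos: [534.0, -205.9, 53.0]
tcp_rot: [-2.061, 2.37, -0.003]
ft_force: [0.8, 0.0, 5.2]
gripper_width: 35.3
[[-1.387e-01 -9.903e-01  2.300e-03]
 [-9.903e-01  1.387e-01 -7.000e-04]
 [ 4.000e-04 -2.400e-03 -1.000e+00]]
t [   0.    -0.2 -100. ] w [-0.1 -0.   0. ] clock 3.4 pos [ 534.  -205.9   53. ] W 35.3 F [0.8 0.  5.2]
```

```bash
python3 -m crank '[{"tx":0,"ty":0,"tz":-15,"wx":0,"wy":0,"wz":0,"jaw":1},{"tx":0,"ty":0,"tz":-40,"wx":0,"wy":0,"wz":0,"jaw":1},{"tx":0,"ty":0,"tz":-65,"wx":0,"wy":0,"wz":0,"jaw":1},{"tx":0,"ty":0,"tz":-65,"wx":0,"wy":0,"wz":0,"jaw":1},{"tx":0,"ty":0,"tz":-65,"wx":0,"wy":0,"wz":0,"jaw":1}]'; python3 -c "
from h import *
go(492.7,-80,118,91.2)"
```

```text
clock: 3.9
tool_pos: [532.2, -205.3, 116.0]
tcp_rot: [2.06, -2.371, -0.003]
ft_force: [0.3, 0.7, -3.2]
gripper_width: 34.9
t [-118.6   56.7   -1.8] w [ 0.1  0.1 -9.2] clock 3.9 pos [ 532.2 -205.3  116. ] W 34.9 F [ 0.3  0.7 -3.2]
```

```bash
python3 -m crank '[{"tx":-30,"ty":14,"tz":-2,"wx":0,"wy":0,"wz":-3,"jaw":1},{"tx":-60,"ty":28,"tz":-2,"wx":0,"wy":0,"wz":-6,"jaw":1},{"tx":-90,"ty":43,"tz":-2,"wx":0,"wy":0,"wz":-9.2,"jaw":1},{"tx":-110,"ty":53,"tz":-2,"wx":0,"wy":0,"wz":-9.2,"jaw":1},{"tx":-118.5,"ty":56.5,"tz":-2,"wx":0,"wy":0,"wz":-9.2,"jaw":1},{"tx":-118.5,"ty":56.5,"tz":-2,"wx":0,"wy":0,"wz":-9.2,"jaw":1},{"tx":-118.5,"ty":56.5,"tz":-2,"wx":0,"wy":0,"wz":-9.2,"jaw":1},{"tx":-118.5,"ty":56.5,"tz":-2,"wx":0,"wy":0,"wz":-9.2,"jaw":1}]'; python3 - <<'E'
from h import *
go(492.7,-75.5,118,91.2)
t=snap("top","pics/t2.png")["color"]; s=snap("side","pics/s2.png")["color"]
o=np.zeros((600,800,3),np.uint8); o[:300]=cv2.resize(t[180:255,200:400],(800,300),interpolation=2); o[300:]=cv2.resize(s[165:285,200:360],None,fx=2.5,fy=2.5,interpolation=2).shape and 0
b=cv2.resize(s[180:280,200:360],(480,300),interpolation=2); o[300:600,:480]=b
cv2.imwrite("pics/c3.png",o)
E
```

```text
clock: 4.7
tool_pos: [493.5, -81.3, 118.5]
tcp_rot: [2.243, -2.199, -0.001]
ft_force: [-0.7, -0.4, -2.5]
gripper_width: 35.5
t [-5.8  0.7  0.5] w [ 0.1 -0.  -0.1] clock 4.7 pos [493.5 -81.3 118.5] W 35.5 F [-0.7 -0.4 -2.5]
```

View pics/c3.png

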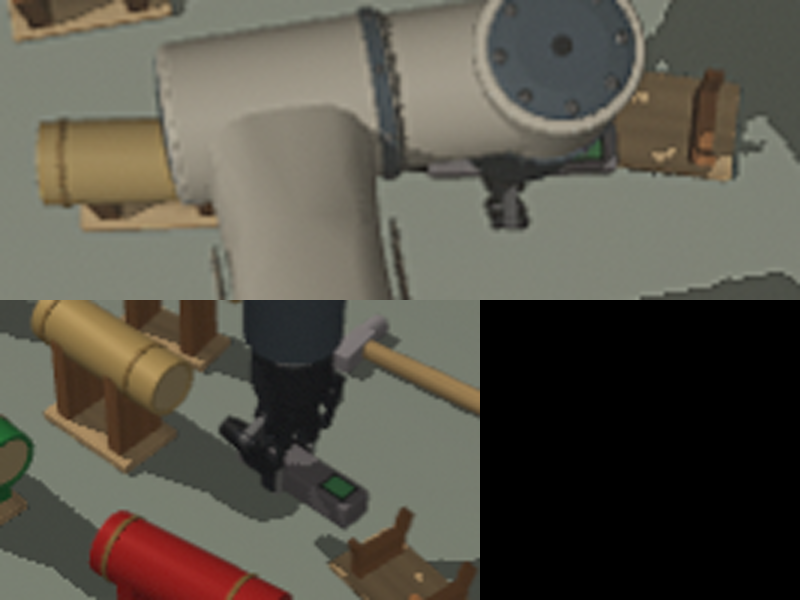

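```bash
python3 - <<'E'
from h import *
np.set_printoptions(precision=1,suppress=True)
s=cv2.imread("pics/s2.png"); k=8
o=cv2.resize(s[195:270,232:332],None,fx=k,fy=k,interpolation=2)
u=np.array([np.cos(np.radians(91.2)),np.sin(np.radians(91.2)),0]);n=np.array([-u[1],u[0],0]);z=np.array([0,0,1.]);O=np.array([493.4,-81.3,120.5])
th=np.linspace(0,2*np.pi,40)[:,None]
ring=lambda c,r:c+r*(np.cos(th)*n+np.sin(th)*z)
E=np.array([490,79.5,120])
Q=lambda P:(((proj("pics/s2.png",P)-(232,195))+.5)*k-.5).round().astype(int)
for P in(ring(O+85*u,11),ring(O+55*u,15),O-85*u+np.array([18*n+15*z,-18*n+15*z,-18*n-15*z,18*n-15*z,18*n+15*z]),np.array([O-85*u-18*n+15*z,O+55*u-18*n+15*z,O+55*u+18*n+15*z,O-85*u+18*n+15*z]),ring(E,32),ring(E-70*u,11)):
    cv2.polylines(o,[Q(P)],False,(0,255,255) if P is not None else 0,1)
cv2.imwrite("pics/c4.png",o)
E
```

```text
(no output)
```

View pics/c4.png

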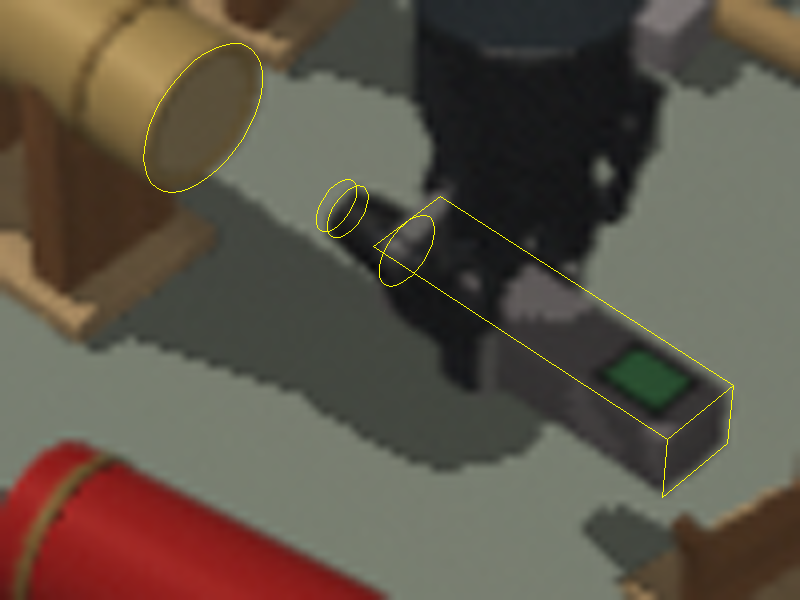

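The overlay agrees: the projected body, nozzle ring and plug rim match the image to within about 1 px (roughly 3 mm). I'll move forward 6 mm and hold.

```bash
python3 -m crank '[{"tx":-3,"ty":0.5,"tz":0.5,"wx":0,"wy":0,"wz":0,"jaw":1},{"tx":-6,"ty":0.5,"tz":0.5,"wx":0,"wy":0,"wz":0,"jaw":1},{"tx":-6,"ty":0.5,"tz":0.5,"wx":0,"wy":0,"wz":0,"jaw":1},{"tx":-6,"ty":0.5,"tz":0.5,"wx":0,"wy":0,"wz":0,"jaw":1},{"tx":-6,"ty":0.5,"tz":0.5,"wx":0,"wy":0,"wz":0,"jaw":1},{"tx":-6,"ty":0.5,"tz":0.5,"wx":0,"wy":0,"wz":0,"jaw":1},{"tx":-6,"ty":0.5,"tz":0.5,"wx":0,"wy":0,"wz":0,"jaw":1},{"tx":-6,"ty":0.5,"tz":0.5,"wx":0,"wy":0,"wz":0,"jaw":1}]'
python3 -m crank '[{"tx":0,"ty":0,"tz":0,"wx":0,"wy":0,"wz":0,"jaw":1},{"tx":0,"ty":0,"tz":0,"wx":0,"wy":0,"wz":0,"jaw":1},{"tx":0,"ty":0,"tz":0,"wx":0,"wy":0,"wz":0,"jaw":1},{"tx":0,"ty":0,"tz":0,"wx":0,"wy":0,"wz":0,"jaw":1},{"tx":0,"ty":0,"tz":0,"wx":0,"wy":0,"wz":0,"jaw":1},{"tx":0,"ty":0,"tz":0,"wx":0,"wy":0,"wz":0,"jaw":1},{"tx":0,"ty":0,"tz":0,"wx":0,"wy":0,"wz":0,"jaw":1},{"tx":0,"ty":0,"tz":0,"wx":0,"wy":0,"wz":0,"jaw":1},{"tx":0,"ty":0,"tz":0,"wx":0,"wy":0,"wz":0,"jaw":1},{"tx":0,"ty":0,"tz":0,"wx":0,"wy":0,"wz":0,"jaw":1},{"tx":0,"ty":0,"tz":0,"wx":0,"wy":0,"wz":0,"jaw":1},{"tx":0,"ty":0,"tz":0,"wx":0,"wy":0,"wz":0,"jaw":1}]'
python3 -m crank '[{"tx":0,"ty":0,"tz":0,"wx":0,"wy":0,"wz":0,"jaw":1},{"tx":0,"ty":0,"tz":0,"wx":0,"wy":0,"wz":0,"jaw":1},{"tx":0,"ty":0,"tz":0,"wx":0,"wy":0,"wz":0,"jaw":1},{"tx":0,"ty":0,"tz":0,"wx":0,"wy":0,"wz":0,"jaw":1},{"tx":0,"ty":0,"tz":0,"wx":0,"wy":0,"wz":0,"jaw":1},{"tx":0,"ty":0,"tz":0,"wx":0,"wy":0,"wz":0,"jaw":1},{"tx":0,"ty":0,"tz":0,"wx":0,"wy":0,"wz":0,"jaw":1},{"tx":0,"ty":0,"tz":0,"wx":0,"wy":0,"wz":0,"jaw":1},{"tx":0,"ty":0,"tz":0,"wx":0,"wy":0,"wz":0,"jaw":1},{"tx":0,"ty":0,"tz":0,"wx":0,"wy":0,"wz":0,"jaw":1},{"tx":0,"ty":0,"tz":0,"wx":0,"wy":0,"wz":0,"jaw":1},{"tx":0,"ty":0,"tz":0,"wx":0,"wy":0,"wz":0,"jaw":1}]'
python3 -c "
from h import *
go(533,-205.7,116,82)"
```

```text
clock: 5.6
tool_pos: [492.9, -74.5, 118.5]
tcp_rot: [2.245, -2.198, -0.0]
ft_force: [-0.2, 0.7, -1.7]
gripper_width: 35.5
clock: 6.8
tool_pos: [492.9, -74.5, 118.5]
tcp_rot: [-2.245, 2.198, -0.0]
ft_force: [-0.7, -0.2, -1.9]
gripper_width: 35.5
clock: 8.0
tool_pos: [492.9, -74.5, 118.5]
tcp_rot: [2.245, -2.198, 0.0]
ft_force: [0.0, -0.5, -2.6]
gripper_width: 35.2
t [132.  -37.4   2.5] w [-0.  -0.   9.2] clock 8.0 pos [492.9 -74.5 118.5] W 35.2 F [ 0.  -0.5 -2.6]
```

Held for over 2 s at about 69 mm, steady to 0.1 mm. Now I'm returning to the lift pose, then lowering.

```bash
python3 -m crank '[{"tx":20,"ty":-5,"tz":0,"wx":0,"wy":0,"wz":0,"jaw":1},{"tx":55,"ty":-15,"tz":1.5,"wx":0,"wy":0,"wz":3,"jaw":1},{"tx":85,"ty":-25,"tz":1.5,"wx":0,"wy":0,"wz":6,"jaw":1},{"tx":115,"ty":-33,"tz":1.5,"wx":0,"wy":0,"wz":9.2,"jaw":1},{"tx":132,"ty":-37.3,"tz":1.5,"wx":0,"wy":0,"wz":9.2,"jaw":1},{"tx":132,"ty":-37.3,"tz":1.5,"wx":0,"wy":0,"wz":9.2,"jaw":1},{"tx":132,"ty":-37.3,"tz":1.5,"wx":0,"wy":0,"wz":9.2,"jaw":1},{"tx":132,"ty":-37.3,"tz":1.5,"wx":0,"wy":0,"wz":9.2,"jaw":1}]'
python3 -c "
from h import *
go(534,-205.9,53,82)"
```

```text
clock: 8.8
tool_pos: [532.8, -205.1, 117.0]
tcp_rot: [2.062, -2.37, -0.0]
ft_force: [-0.9, -0.0, -2.7]
gripper_width: 35.3
t [ 0.6 -1.4 64. ] w [0. 0. 0.] clock 8.8 pos [ 532.8 -205.1  117. ] W 35.3 F [-0.9 -0.  -2.7]
```

```bash
python3 -m crank '[{"tx":0,"ty":-0.5,"tz":25,"wx":0,"wy":0,"wz":0,"jaw":1},{"tx":0,"ty":-0.5,"tz":45,"wx":0,"wy":0,"wz":0,"jaw":1},{"tx":0,"ty":-0.5,"tz":55,"wx":0,"wy":0,"wz":0,"jaw":1},{"tx":0,"ty":-0.5,"tz":60,"wx":0,"wy":0,"wz":0,"jaw":1},{"tx":0,"ty":-0.5,"tz":62,"wx":0,"wy":0,"wz":0,"jaw":1},{"tx":0,"ty":-0.5,"tz":62,"wx":0,"wy":0,"wz":0,"jaw":1},{"tx":0,"ty":-0.5,"tz":62,"wx":0,"wy":0,"wz":0,"jaw":1}]'
```

```text
clock: 9.5
tool_pos: [534.1, -205.8, 56.0]
tcp_rot: [-2.061, 2.37, -0.002]
ft_force: [-0.3, -0.0, -3.3]
gripper_width: 35.1
```

```bash
python3 -m crank '[{"tx":0,"ty":0,"tz":1,"wx":0,"wy":0,"wz":0,"jaw":1},{"tx":0,"ty":0,"tz":2,"wx":0,"wy":0,"wz":0,"jaw":1},{"tx":0,"ty":0,"tz":2.5,"wx":0,"wy":0,"wz":0,"jaw":1},{"tx":0,"ty":0,"tz":2.5,"wx":0,"wy":0,"wz":0,"jaw":1},{"tx":0,"ty":0,"tz":2.5,"wx":0,"wy":0,"wz":0,"jaw":1}]'
```

```text
clock: 10.0
tool_pos: [533.6, -205.8, 53.1]
tcp_rot: [-2.061, 2.371, -0.001]
ft_force: [-1.5, 1.1, 2.7]
gripper_width: 35.4
```

Contact has just been made (the force changed sign). Now releasing and rising.

```bash
python3 -m crank '[{"tx":0,"ty":0,"tz":0,"wx":0,"wy":0,"wz":0,"jaw":0.5},{"tx":0,"ty":0,"tz":0,"wx":0,"wy":0,"wz":0,"jaw":0.3},{"tx":0,"ty":0,"tz":0,"wx":0,"wy":0,"wz":0,"jaw":0},{"tx":0,"ty":0,"tz":0,"wx":0,"wy":0,"wz":0,"jaw":0},{"tx":0,"ty":0,"tz":0,"wx":0,"wy":0,"wz":0,"jaw":0},{"tx":0,"ty":0,"tz":0,"wx":0,"wy":0,"wz":0,"jaw":0},{"tx":0,"ty":0,"tz":-20,"wx":0,"wy":0,"wz":0,"jaw":0},{"tx":0,"ty":0,"tz":-60,"wx":0,"wy":0,"wz":0,"jaw":0},{"tx":0,"ty":0,"tz":-110,"wx":0,"wy":0,"wz":0,"jaw":0},{"tx":0,"ty":0,"tz":-160,"wx":0,"wy":0,"wz":0,"jaw":0},{"tx":0,"ty":0,"tz":-200,"wx":0,"wy":0,"wz":0,"jaw":0},{"tx":0,"ty":0,"tz":-200,"wx":0,"wy":0,"wz":0,"jaw":0}]'
python3 -m crank '[{"tx":-50,"ty":0,"tz":0,"wx":0,"wy":0,"wz":0,"jaw":0},{"tx":-100,"ty":0,"tz":0,"wx":0,"wy":0,"wz":0,"jaw":0},{"tx":-150,"ty":0,"tz":0,"wx":0,"wy":0,"wz":0,"jaw":0},{"tx":-200,"ty":0,"tz":0,"wx":0,"wy":0,"wz":0,"jaw":0},{"tx":-250,"ty":0,"tz":0,"wx":0,"wy":0,"wz":0,"jaw":0},{"tx":-300,"ty":0,"tz":0,"wx":0,"wy":0,"wz":0,"jaw":0},{"tx":-300,"ty":0,"tz":0,"wx":0,"wy":0,"wz":0,"jaw":0},{"tx":-300,"ty":0,"tz":0,"wx":0,"wy":0,"wz":0,"jaw":0}]'
python3 - <<'E'
from h import *
t=snap("top","pics/t3.png")["color"]; s=snap("side","pics/s3.png")["color"]; t0=cv2.imread("pics/top0.png");s0=cv2.imread("pics/side0.png")
o=np.zeros((600,800,3),np.uint8); f=lambda a,x,y:cv2.resize(a[y:y+75,x:x+100],(400,300),interpolation=2)
o[:300,:400]=f(t0,315,170);o[:300,400:]=f(t,315,170);o[300:,:400]=f(s0,295,230);o[300:,400:]=f(s,295,230)
cv2.imwrite("pics/c5.png",o)
E
```

```text
clock: 11.2
tool_pos: [535.9, -207.0, 259.7]
tcp_rot: [-2.057, 2.366, -0.017]
ft_force: [0.2, -1.0, 0.6]
gripper_width: 85.2
clock: 12.0
tool_pos: [575.0, 92.6, 251.9]
tcp_rot: [2.063, -2.368, -0.0]
ft_force: [0.1, -0.6, -0.6]
gripper_width: 85.8
```

View pics/c5.png

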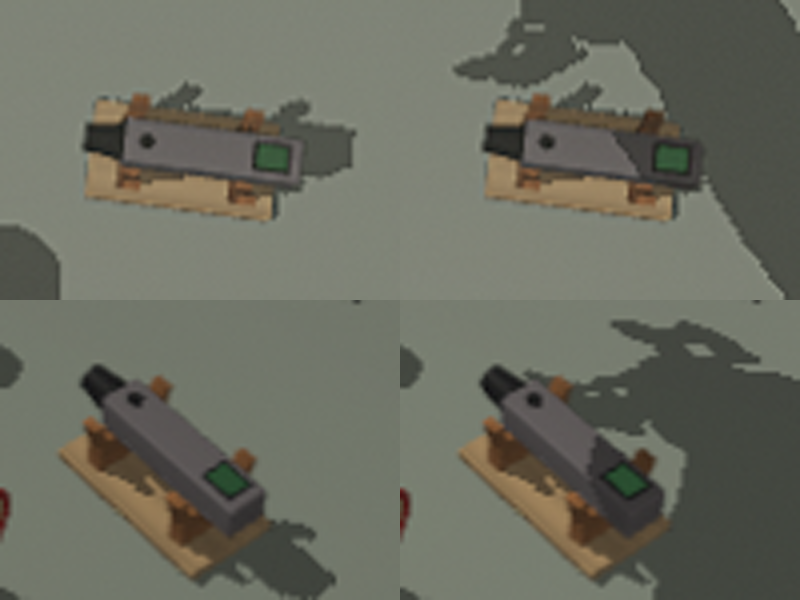

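View pics/s3.png

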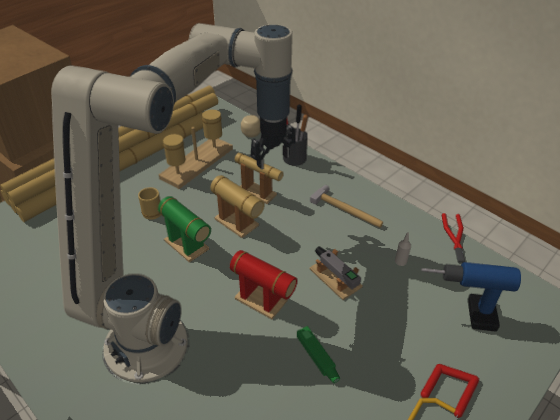

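The before and after crops match, with the thermometer in the same place in its cradle. In the side view, the hammer (345,205), bottle (403,250) and cup (150,203) are where they were, and the robot is clear. Handing in.

```bash
python3 -c "
from rig import env
print(env.close_job())"
```

```text
the job is handed in; nothing more can be done
None
```

I took the reading, laid the thermometer back in its cradle and let go, then handed the job in at about 12 s of the 45 s allowed.

- **Reading:** I held the nozzle for over 2 s, about 69 mm from the plugged end of the thicker tube and on its axis. The measured tool position stayed the same to 0.1 mm. Just before the last 6 mm forward, the projected thermometer and plug outlines matched the side image to about 1 px, roughly 3 mm.
- **Aim:** The tube's direction came out between 89° and 91.6° depending on the view, and I used 91.2°. The aim could therefore be off by a degree or two.
- **After release:** The thermometer lies as it did before, as far as before/after crops from both cameras can show. The glue bottle, hammer and bamboo cup look unmoved in the final side view. The arm finished clear of everything, and every force reading I saw was about 5 N or less.
- **Refused command:** The first move was rejected as invalid because its rows left out some fields. Nothing moved, and I resent it with all fields.

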